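# Put two stacks of returned pipe fittings away in their bins

### The job

Five returned pipe fittings stand in two stacks on the store room counter. Take the stacks apart from the top and put every fitting away in the bin that already holds its kind, standing level on the clear floor in front of the stock, the same way up as it stands now. Set each one down gently: none may be toppled or dropped.

Things in the scene. Friction and masses are not known exactly. Their poses are not given: they have to be found in the camera images.
- coupling: Light grey plastic pipe coupling: a plain round sleeve, outside diameter 64 mm, open bore 48 mm, 52 mm tall, 0.1 kg. Bottom of one of the two stacks, with the white cap or the blue nut on it. Origin: centre of its underside; z points up along its axis.
- socket: Brass hexagonal pipe socket: six-sided sleeve, 58 mm across the flats (67 mm over the corners), bore 46 mm, 52 mm tall, 0.35 kg; one flat faces along the body's x axis, the others every 60 degrees from it. Bottom of one of the two stacks, with the white cap or the blue nut on it. Origin: centre of its underside; z points up along its axis.
- cap: White plastic pipe end cap, closed flat top, outside diameter 54 mm, 38 mm tall, 0.05 kg. Second in one of the two stacks; the black iron cap may stand on it. Origin: centre of its underside; z points up along its axis.
- nut: Blue ribbed plastic compression nut, outside diameter 54 mm, open bore 34 mm, 38 mm tall, 0.06 kg. Second in one of the two stacks; the black iron cap may stand on it. Origin: centre of its underside; z points up along its axis.
- iron_cap: Black iron pipe cap, closed top, 41 mm in diameter with a 44 mm bead round its foot (lowest 8 mm), 30 mm tall, 0.16 kg. Third and topmost, on the white cap or the blue nut. Origin: centre of its underside; z points up along its axis.
- bin_coupling: Blue picking bin, fixed, with a grey coupling standing at its rear. 100 mm wide, 204 long; floor and walls 3 mm; walls 32 mm high in front, 60 mm at the back, the sides rising to 60 mm at the origin. Origin: on its underside, below the middle of the clear floor, which is 94 mm wide (y) and runs from x = -66 mm (front wall) to +66 mm (stock). x to the rear, z up. Five stand in a row.
- bin_socket: Red picking bin, fixed, with a brass socket standing at its rear. 100 mm wide, 204 long; floor and walls 3 mm; walls 32 mm high in front, 60 mm at the back, the sides rising to 60 mm at the origin. Origin: on its underside, below the middle of the clear floor, which is 94 mm wide (y) and runs from x = -66 mm (front wall) to +66 mm (stock). x to the rear, z up. Five stand in a row.
- bin_cap: Green picking bin, fixed, with a white end cap standing at its rear. 100 mm wide, 204 long; floor and walls 3 mm; walls 32 mm high in front, 60 mm at the back, the sides rising to 60 mm at the origin. Origin: on its underside, below the middle of the clear floor, which is 94 mm wide (y) and runs from x = -66 mm (front wall) to +66 mm (stock). x to the rear, z up. Five stand in a row.
- bin_nut: Yellow picking bin, fixed, with a blue ribbed nut standing at its rear. 100 mm wide, 204 long; floor and walls 3 mm; walls 32 mm high in front, 60 mm at the back, the sides rising to 60 mm at the origin. Origin: on its underside, below the middle of the clear floor, which is 94 mm wide (y) and runs from x = -66 mm (front wall) to +66 mm (stock). x to the rear, z up. Five stand in a row.
- bin_iron_cap: White picking bin, fixed, with a black iron cap standing at its rear. 100 mm wide, 204 long; floor and walls 3 mm; walls 32 mm high in front, 60 mm at the back, the sides rising to 60 mm at the origin. Origin: on its underside, below the middle of the clear floor, which is 94 mm wide (y) and runs from x = -66 mm (front wall) to +66 mm (stock). x to the rear, z up. Five stand in a row.
There are look-alikes about, which are no part of the job. Of the things that look like the socket, take the one that is farthest to the robot's left at the start.

How it is judged:
By the outcome, as a careful person would: the job done as asked, in the order asked, and still so for the second after the job is handed in, with the robot touching nothing.
It also fails if it takes over 120 s, if anything falls off the work surface, if the arm or the gripper's body presses on something with over 40 N, if the wrist force passes 120 N, or if a joint passes its speed limit or range.

### The arm

A 6-joint arm with a two-finger parallel gripper is mounted at the origin on the work surface. World frame = base frame: x ahead of the robot, y to its left, z up, the work surface at z = 0. Lengths are in m, angles in rad, forces in N, time in s.
With the tool pointing down it reaches from about 0.35 to 0.775 m from the base axis. Payload 5.5 kg.
Tool frame: the origin (TCP) lies on the mounting face of the last link; the fingertips stand 173 mm ahead of it and the grasp point (between the pads) lies 155 mm ahead of it; z points along the fingers, y is the direction in which the jaws open and shut (so a half turn about z gives the same grasp; the last joint's range is limited). The gripper opens to 85 mm and grips with 20 to 120 N. Pads are 22 mm wide; open, the fingers measure 114 mm over their backs; the gripper's body (76 mm by 85 mm) begins 54 mm behind the grasp point. The pads swing forward as they close: fully open they stand 13 mm farther back than shut.
Start: joints at [-1.41, 0.313, 0.046, 1.304, 0, 1.431], TCP at [0.17, -0.549, 0.405] pointing down, gripper open.
Joint ranges: [-2.76, 2.76], [-0.86, 1.69], [-1.03, 1.26], [-2.2, 2.34], [-1.47, 1.5], [-3.14, 3.14]. Speed limits (rad/s): [2.57, 2.57, 3.14, 3.14, 3.14, 3.14].

### API

Orientations are given as a unit quaternion [x, y, z, w].
In Python, from plant import r, imaging, recognise, place_of gives the robot as it stands.
- The arm moves only by the tool servo_tool, never from a script. Its argument "series" is a list of rows, each a list of 4 numbers: the shift along the world's x, y, z in units of 25 mm (1.0 is 25 mm), then the turn about the world's z in degrees. A call has 1 to 12 rows; each row is the pose to reach, as a shift and turn from the pose commanded when the call began; what a row does not reach only later rows make up. A row lasts 1/10 s, in which the tool goes at most 50 mm and 8.59 degrees, less where a joint would pass 70% of its speed; a pose out of reach is approached as far as the arm can. A call with a gripper value outside its range is refused whole. "grip" is the closure, from 0 (fully open) to 1 (shut), set as the call begins (left out, the last holds). The fingers move at their own pace and stop on an object; "newtons" is the grip in N (left out, the last holds). Time passes only in rows, so rows that repeat a pose let the fingers close. It gives the time, the measured TCP pose, the force and the opening at its end, in the units of the state.
- r.get_obs(): the state, without advancing time (a new reading comes with each control period).
- imaging.get_image(name): name is "scene" or "top"; returns (picture, depth): 480x640x3 uint8, blue, green, red; 480x640 float32, m along the optical axis (not along the pixel's ray), 0 where there is no reading.
- imaging.calibration(name): a dict with "intrinsics" (3x3 intrinsics, pixels), "dist_coeffs" ([k1, k2, p1, p2, k3] as OpenCV has them; the pictures are not rectified), "R" (3x3) and "t" (3): a world point X has camera coordinates R X + t. Camera axes: x right, y down, z forward; pixel columns grow to the right and rows downward; lengths in m; the calibration is good to about 2 mm. A picture is of the moment at which its call begins. calibration takes no time and is no camera call.
- r.hand_in(): hands the job in, once; it reports no verdict.
Trained networks look in the newest picture that a camera, given by its name, has taken for a name from the list of things; names that differ only in an ending like _2 or _b are one class to them, and where a whole thing is asked for, a point or a joint stands for the part that bears it (a point fixed in the world has none). Each returns a list of dicts, best first, with "conf" (0 to 1); they miss things now and then, are a little off and sometimes report something else, mostly with a low value. They report only what shows in the picture. A call takes as long as a camera call. They do not tell look-alikes from the thing itself.
- recognise(target, camera): "extent" ([centre column, centre row, width, height] in pixels, round what is visible of it).
- place_of(target, camera): "position" ([row, column] in pixels: a listed point, or the origin of a listed thing).
The state is a dict: "time": time; "q": joint angles; "qd": joint speeds; "joint_efforts": joint torques, N m; "tool_pos": TCP position; "orientation": TCP orientation; "wrist_force": force on the tool from outside, world axes, zero at the start; "torque": the same for the moment, N m; "grip_width": finger opening in m.
Only numpy, scipy, OpenCV 4.12 (cv2) and the standard library are available. Lean on these libraries where they do the work, as an engineer would, in place of code of your own. Each camera call takes 0.05 s, during which the arm holds its last target. There are 200 camera calls.

## Working session

There is one attempt and no reset: what is moved stays moved. The work goes in short steps, Python scripts to look and compute and a tool call to move; the robot and the scene stay as the last step left them, time stands still between calls to the robot, and variables do not carry over. Pictures are saved under pics/ and viewed, about 12 in all and at most 16, crops included, and the job is handed in when it is done.

Besides the shell and the picture viewer there is one more tool, called after "Request:" in YAML: its name, and indented under it one key for each argument. servo_tool: Moves the arm, as the interface text tells. Its arguments: {"type":"object","properties":{"series":{"type":"array"},"grip":{"type":"number"},"newtons":{"type":"number"}},"required":["series"]}

```bash
ls; mkdir -p pics
cat > h.py <<'E'
import numpy as np, cv2
from plant import r, imaging, recognise, place_of
def cal(n):
    c=imaging.calibration(n); return [np.array(c[k],float) for k in("intrinsics","dist_coeffs","R","t")]
def cloud(n,d):
    K,D,R,t=cal(n); h,w=d.shape
    uv=np.stack(np.meshgrid(np.arange(w),np.arange(h)),-1).reshape(-1,1,2).astype(float)
    xy=cv2.undistortPoints(uv,K,D).reshape(h,w,2)
    P=np.dstack([xy*d[...,None],d]); return (P-t)@R   # R^T(P-t)
def proj(n,X):
    K,D,R,t=cal(n); return cv2.projectPoints(np.array(X,float).reshape(-1,1,3),cv2.Rodrigues(R)[0],t,K,D)[0].reshape(-1,2)
E
python3 - <<'E'
from h import *
for n in("scene","top"):
    im,d=imaging.get_image(n); cv2.imwrite(f"pics/{n}0.png",im); np.save(f"{n}0.npy",d)
    W=cloud(n,d); K,D,R,t=cal(n); print(n,"cam",-R.T@t)
    for k in("coupling","socket","cap","nut","iron_cap","bin_coupling","bin_socket","bin_cap","bin_nut","bin_iron_cap"):
        for x in recognise(k,n)[:4]:
            u,v,w,h=x["extent"]; print(k,round(x["conf"],2),np.round([u,v,w,h]),W[int(v),int(u)].round(3))
print(r.get_obs())
E
```

```text
pics
scene cam [ 1.16291846 -0.12709066  0.60891592]
coupling 0.85 [450. 235.  46.  43.] [0.448 0.178 0.044]
socket 0.78 [259. 257.  41.  46.] [ 0.478 -0.133  0.047]
socket 0.72 [216. 225.  39.  46.] [ 0.396 -0.201  0.053]
socket 0.66 [195. 267.  46.  51.] [ 0.497 -0.229  0.053]
socket 0.66 [129. 317.  56.  58.] [ 0.593 -0.312  0.052]
cap 0.84 [455. 217.  35.  29.] [0.445 0.183 0.079]
nut 0.75 [255. 233.  33.  37.] [ 0.472 -0.136  0.091]
iron_cap 0.82 [455. 195.  30.  27.] [0.438 0.179 0.117]
bin_coupling 0.89 [551. 333. 142. 133.] [0.689 0.235 0.065]
bin_socket 0.72 [474. 343. 131. 140.] [0.693 0.134 0.061]
bin_cap 0.6 [395. 350. 120. 137.] [0.656 0.044 0.016]
bin_nut 0.71 [314. 353.  98. 139.] [ 0.649 -0.065  0.015]
bin_iron_cap 0.67 [228. 363.  95. 142.] [ 0.656 -0.181  0.016]
bin_iron_cap 0.35 [456. 217.  36.  31.] [0.448 0.184 0.079]
top cam [ 0.45668846 -0.05611375  0.94564885]
coupling 0.92 [204. 296.  27.  40.] [0.418 0.168 0.086]
socket 0.76 [421. 323.  42.  35.] [ 0.356 -0.21   0.001]
socket 0.75 [479. 207.  42.  35.] [ 0.567 -0.322  0.003]
socket 0.61 [370. 276.  17.  32.]
[... 628 characters left out ...]
] [ 0.66  -0.07   0.017]
{'time': 1.1, 'q': array([-1.40960701e+00,  3.13167425e-01,  4.60526193e-02,  1.30359440e+00,
        2.87509212e-05,  1.43118666e+00]), 'qd': array([-0.00269302,  0.00059233, -0.0015637 ,  0.00022169,  0.00134887,
        0.0002987 ]), 'joint_efforts': array([-1.17961154e-04, -4.80477440e+01,  2.98818755e+01,  2.78242869e-04,
       -2.17349270e-04, -1.18333396e-06]), 'tool_pos': array([ 0.17035287, -0.54919149,  0.40472232]), 'orientation': array([9.88711298e-01, 1.49833129e-01, 1.48446095e-05, 4.34014495e-05]), 'wrist_force': array([ 0.209792  , -0.09420574,  0.64028939]), 'torque': array([ 0.07489878, -0.00334785,  0.01607467]), 'grip_width': 0.08530267162713989}
```

View pics/scene0.png

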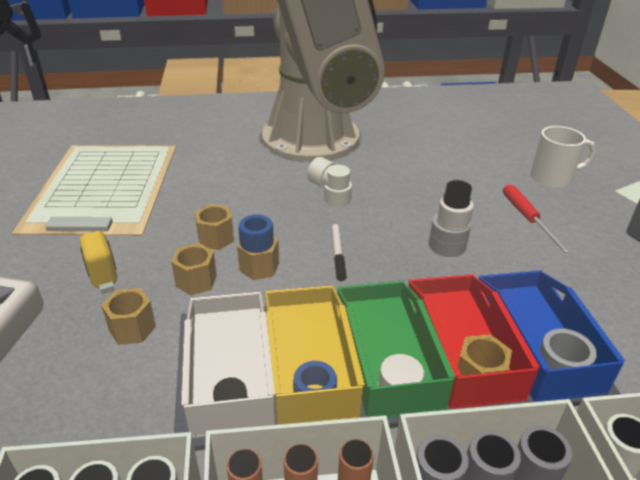

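View pics/top0.png

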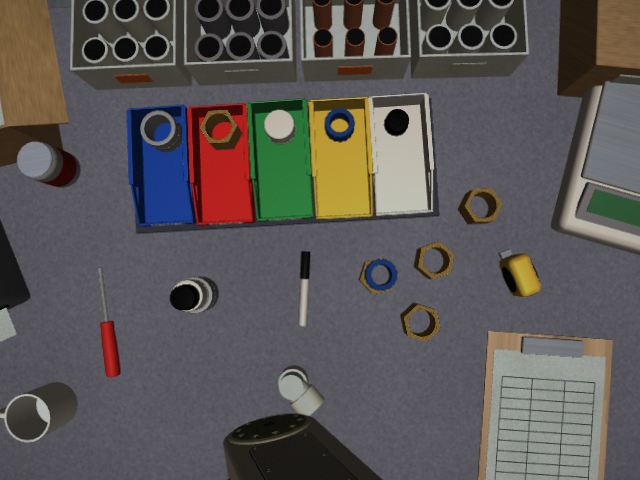

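Scene picture: the stack at the robot's left (455,195–235) is black iron cap, white cap, grey coupling. The stack at (257,233–257) is blue nut on brass socket. Loose brass look-alikes for the socket are at (215,226), (194,268) and (129,316). All of them have y < -0.13, so the socket under the nut is the leftmost free one. The one in the red bin (485,357) is stock. Other things to avoid are the white T-piece (335,180) and the mug (558,155). Bins run blue, red, green, yellow, white from the robot's left.

```bash
cat >> h.py <<'E'
def circ(W,c,z0,z1,rad=.045):
    m=(np.hypot(W[...,0]-c[0],W[...,1]-c[1])<rad)&(W[...,2]>z0)&(W[...,2]<z1)
    P=W[m]
    if len(P)<5: return None
    (x,y),R=cv2.minEnclosingCircle(P[:,:2].astype(np.float32)); 
    return np.round([x,y,R,np.median(P[:,2]),len(P)],4), np.round(np.median(P,0),4)
E
python3 - <<'E'
from h import *
d=np.load("top0.npy"); W=cloud("top",d); im=cv2.imread("pics/top0.png")
ds=np.load("scene0.npy"); S=cloud("scene",ds)
for nm,X in(("top",W),("scene",S)):
  print(nm,"iron",circ(X,(.43,.18),.112,.128)); print("cap",circ(X,(.43,.18),.083,.097))
  print("coupl",circ(X,(.43,.18),.046,.058)); print("nut",circ(X,(.455,-.135),.083,.097)); print("sock",circ(X,(.455,-.135),.046,.058))
  print("s2",circ(X,(.48,-.235),.046,.058)); print("s3",circ(X,(.38,-.205),.046,.058))
  # bins: floor & stock
for i,(n,y) in enumerate((("bin_coupling",.25),("bin_socket",.148),("bin_cap",.04),("bin_nut",-.07),("bin_iron_cap",-.18))):
    m=(abs(W[...,1]-y)<.05)&(W[...,2]<.009)&(W[...,2]>.0005)&(W[...,0]>.56)&(W[...,0]<.8)
    P=W[m]; q=place_of(n,"top"); 
    uv=q[0]["position"] if q else None
    print(n,q[0]["conf"] if q else 0,uv,W[int(uv[0]),int(uv[1])].round(3) if q else "", np.percentile(P[:,:2],[1,50,99],0).round(3).tolist(),len(P))
c=im[230:340,340:460]; a=cv2.resize(c,(480,440),interpolation=cv2.INTER_CUBIC)
b=cv2.resize(im[260:330,150:230],(320,280),interpolation=cv2.INTER_CUBIC)
s=cv2.imread("pics/scene0.png")[170:290,180:300]; s=cv2.resize(s,(320,320))
o=np.zeros((600,800,3),np.uint8); o[:440,:480]=a;o[:280,480:]=b;o[280:,480:]=s
cv2.imwrite("pics/crop1.png",o)
E
```

```text
top iron (array([4.178e-01, 1.937e-01, 2.080e-02, 1.204e-01, 5.200e+02]), array([0.4184, 0.1925, 0.1204]))
cap (array([4.203e-01, 1.939e-01, 2.720e-02, 9.020e-02, 2.580e+02]), array([0.4315, 0.1789, 0.0902]))
coupl (array([4.195e-01, 1.913e-01, 3.200e-02, 5.240e-02, 2.520e+02]), array([0.4198, 0.1707, 0.0524]))
nut (array([ 4.477e-01, -1.311e-01,  2.720e-02,  9.000e-02,  4.750e+02]), array([ 0.4481, -0.1308,  0.09  ]))
sock (array([ 4.454e-01, -1.293e-01,  3.330e-02,  5.230e-02,  1.950e+02]), array([ 0.4342, -0.1128,  0.0523]))
s2 (array([ 4.697e-01, -2.298e-01,  3.310e-02,  5.190e-02,  4.600e+02]), array([ 0.4697, -0.2303,  0.0519]))
s3 (array([ 3.625e-01, -2.025e-01,  3.320e-02,  5.200e-02,  4.220e+02]), array([ 0.3668, -0.2031,  0.052 ]))
scene iron (array([4.200e-01, 1.896e-01, 2.230e-02, 1.192e-01, 3.640e+02]), array([0.4241, 0.189 , 0.1192]))
cap (array([4.229e-01, 1.897e-01, 2.680e-02, 8.960e-02, 3.470e+02]), array([0.438 , 0.1833, 0.0896]))
coupl (array([4.232e-01, 1.865e-01, 3.250e-02, 5.150e-02, 3.430e+02]), array([0.4423, 0.1748, 0.0515]))
nut (array([ 4.494e-01, -1.336e-0
[... 226 characters left out ...]
370e-02,  5.150e-02,  5.590e+02]), array([ 0.4743, -0.2335,  0.0515]))
s3 (array([ 3.644e-01, -2.054e-01,  3.370e-02,  5.150e-02,  4.260e+02]), array([ 0.3692, -0.2044,  0.0515]))
bin_coupling 0.62 [190.4, 169.8] [0.611 0.247 0.015] [[0.774, 0.201], [0.788, 0.249], [0.8, 0.299]] 301
bin_socket 0.89 [186.5, 222.6] [0.615 0.148 0.015] [[0.773, 0.098], [0.786, 0.149], [0.8, 0.197]] 323
bin_cap 0.89 [182.2, 286.9] [0.619 0.03  0.016] [[0.777, -0.009], [0.789, 0.041], [0.8, 0.089]] 259
bin_nut 0.69 [181.9, 343.5] [ 0.617 -0.074  0.018] [[0.777, -0.118], [0.789, -0.066], [0.8, -0.021]] 257
bin_iron_cap 0.97 [177.8, 399.6] [ 0.622 -0.176  0.016] [[0.781, -0.229], [0.791, -0.178], [0.8, -0.132]] 187
```

View pics/crop1.png

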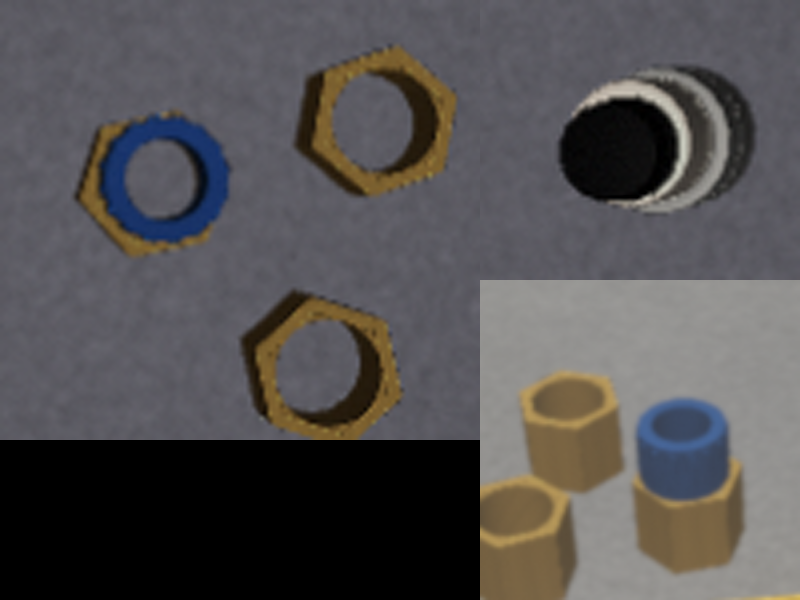

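Crop: the blue nut sits on the leftmost socket, with two loose sockets to its right. The other stack is black, white, grey. Bin floors read about 15 mm high, so I'll measure the bins properly.

Run:
```python
from h import *
d=np.load("top0.npy"); W=cloud("top",d); S=cloud("scene",np.load("scene0.npy"))
for y in (.25,.148,.035,-.07,-.18):
    m=(abs(W[...,1]-y)<.055)&(W[...,2]<.022)&(W[...,2]>.010)&(W[...,0]>.53)&(W[...,0]<.72)
    P=W[m]; rect=cv2.minAreaRect(P[:,:2].astype(np.float32)*1000)
    print("floor z",np.median(P[:,2]).round(4),[np.round(v,1) for v in rect], np.percentile(P[:,:2],[.5,50,99.5],0).round(3).tolist())
# front wall tops per bin
for nm,X in(("top",W),("scene",S)):
  m=(X[...,2]>.039)&(X[...,2]<.049)&(X[...,0]>.52)&(X[...,0]<.60)&(X[...,1]<.31)&(X[...,1]>-.25)
  P=X[m]; L=cv2.fitLine(P[:,:2].astype(np.float32),cv2.DIST_HUBER,0,.001,.001).ravel(); print(nm,"front",len(P),L,np.median(P[:,2]))
  # high walls: y histogram at z .068-.078, x .62-.66
  m=(X[...,2]>.069)&(X[...,2]<.080)&(X[...,0]>.64)&(X[...,0]<.68)&(X[...,1]<.32)&(X[...,1]>-.26)
  h,e=np.histogram(X[m][:,1],np.arange(-.26,.32,.002)); print([(round(e[i]+.001,3),int(h[i])) for i in range(len(h)) if h[i]>4])
  for c,z in(((.74,.26),.067),((.74,.15),.067),((.74,.045),.053),((.74,-.065),.053),((.74,-.175),.045)): print("stock",circ(X,c,z-.006,z+.006,.05))
# hex
m=(np.hypot(W[...,0]-.447,W[...,1]+.131)<.037)&(W[...,2]>.046)&(W[...,2]<.058)
P=W[m][:,:2]; hull=cv2.convexHull((P*1e4).astype(np.float32)).reshape(-1,2)/1e4
from scipy.optimize import minimize
def f(p):
    a=p[2]+np.arange(6)*np.pi/3; s=((P-p[:2])@np.array([np.cos(a),np.sin(a)])).max(0)
    return (np.maximum(((P-p[:2])@np.array([np.cos(a),np.sin(a)])).max(1)-.029,0)**2).sum()*1e6+0*s.sum()
best=min((minimize(f,[.447,-.131,a],method="Nelder-Mead",options=dict(xatol=1e-5)) for a in np.radians(range(0,60,5))),key=lambda q:q.fun)
print("hex",best.x[:2],np.degrees(best.x[2])%60,best.fun)
for a in range(0,60,5): q=minimize(f,[.447,-.131,np.radians(a)],method="Nelder-Mead"); print(a,round(np.degrees(q.x[2])%60,1),q.x[:2].round(4),round(q.fun,2))
```

```text
floor z 0.0154 [array([628.1, 252.3]), array([184.6, 109.1]), np.float64(1.3)] [[0.537, 0.201], [0.614, 0.257], [0.718, 0.3]]
floor z 0.0153 [array([629.3, 148.9]), array([181.3, 109.2]), np.float64(0.4)] [[0.54, 0.1], [0.62, 0.148], [0.719, 0.197]]
floor z 0.0152 [array([630.8,  34.9]), array([109.9, 178.4]), np.float64(90.0)] [[0.543, -0.019], [0.624, 0.036], [0.718, 0.088]]
floor z 0.0152 [array([633.2, -67.1]), array([174.7, 108. ]), np.float64(1.6)] [[0.547, -0.119], [0.628, -0.07], [0.719, -0.017]]
floor z 0.0151 [array([ 634.1, -179.8]), array([171.5, 109.8]), np.float64(0.1)] [[0.55, -0.226], [0.63, -0.179], [0.718, -0.126]]
top front 1007 [ 0.0140197  -0.9999017   0.5539346   0.05356381] 0.04497286470737863
[(np.float64(-0.227), 19), (np.float64(-0.225), 25), (np.float64(-0.223), 30), (np.float64(-0.221), 28), (np.float64(-0.219), 6), (np.float64(-0.131), 5), (np.float64(-0.129), 23), (np.float64(-0.127), 30), (np.float64(-0.125), 27), (np.float64(-0.123), 28), (np.float64(-0.121), 26), (np.float64(-0.119), 24), (np.float64(-0.117), 26), (np.float64(-0.115), 20), (np.float64
[... 3013 characters left out ...]
3]), array([0.7272, 0.0371, 0.0525]))
stock (array([ 7.412e-01, -6.480e-02,  4.990e-02,  5.250e-02,  1.191e+03]), array([ 0.7336, -0.0699,  0.0525]))
stock (array([ 7.416e-01, -1.754e-01,  4.990e-02,  4.480e-02,  1.207e+03]), array([ 0.7329, -0.1758,  0.0448]))
hex [ 0.44542429 -0.12936418] 10.75555129467709 0.011221624435563755
0 10.8 [ 0.4454 -0.1294] 0.01
5 10.8 [ 0.4454 -0.1294] 0.01
10 10.8 [ 0.4454 -0.1294] 0.01
15 10.8 [ 0.4454 -0.1294] 0.01
20 10.8 [ 0.4454 -0.1294] 0.01
25 10.8 [ 0.4454 -0.1294] 0.01
30 10.8 [ 0.4454 -0.1294] 0.01
35 10.8 [ 0.4454 -0.1294] 0.01
40 10.8 [ 0.4454 -0.1294] 0.01
45 10.8 [ 0.4454 -0.1294] 0.01
50 10.8 [ 0.4454 -0.1294] 0.01
55 10.8 [ 0.4454 -0.1294] 0.01
```

Targets as TCP heights (grasp z + 0.155):
- Iron cap stack: (.419,.192), with bin origins white (.625,-.178), yellow (.623,-.073), green (.621,.033), red (.620,.139), blue (.618,.246).
- Bin floor is at 15 mm, and the jaws go along x.

I'm going there by way of a midpoint.

Request:
servo_tool:
  series:
    - [11.2, 16, 0, 74]
    - [11.2, 16, 0, 74]
    - [11.2, 16, 0, 74]
    - [11.2, 16, 0, 74]
    - [11.2, 16, 0, 74]
    - [11.2, 16, 0, 74]
    - [11.2, 16, 0, 74]
    - [11.2, 16, 0, 74]
    - [11.2, 16, 0, 74]
    - [11.2, 16, 0, 74]
    - [11.2, 16, 0, 74]
    - [11.2, 16, 0, 74]
  grip: 0
  newtons: 25

```text
time: 2.55
tool_pos: [0.4507, -0.1483, 0.4047]
orientation: [0.699, 0.716, -0.0, 0.0]
wrist_force: [-0.4, 0.8, -0.0]
grip_width: 0.0855
```

Request:
servo_tool:
  series:
    - [-1.24, 13.6, 0, 0]
    - [-1.24, 13.6, 0, 0]
    - [-1.24, 13.6, 0, 0]
    - [-1.24, 13.6, 0, 0]
    - [-1.24, 13.6, 0, 0]
    - [-1.24, 13.6, 0, 0]
    - [-1.24, 13.6, 0, 0]
    - [-1.24, 13.6, -1.5, 0]
    - [-1.24, 13.6, -3, 0]
    - [-1.24, 13.6, -4.2, 0]
    - [-1.24, 13.6, -5, 0]
    - [-1.24, 13.6, -5.3, 0]

```text
time: 3.75
tool_pos: [0.4187, 0.1892, 0.2702]
orientation: [0.7, 0.714, -0.002, -0.001]
wrist_force: [-0.2, -0.2, 0.4]
grip_width: 0.0853
```

Request:
servo_tool:
  series:
    - [0, 0, 0, 0]
    - [0, 0, 0, 0]
    - [0, 0, 0, 0]
    - [0, 0, 0, 0]
    - [0, 0, 0, 0]
    - [0, 0, 0, 0]
    - [0, 0, 0, 0]
    - [0, 0, 0, 0]
  grip: 1
  newtons: 25

```text
time: 4.55
tool_pos: [0.4197, 0.191, 0.2736]
orientation: [0.699, 0.715, 0.001, 0.001]
wrist_force: [-2.1, -1.0, 6.5]
grip_width: 0.0402
```

Request:
servo_tool:
  series:
    - [0, 0, 0.3, 0]
    - [0, 0, 1, 0]
    - [0, 0, 2.4, 0]
    - [8.2, -14.8, 2.4, 0]
    - [8.2, -14.8, 2.4, 0]
    - [8.2, -14.8, 2.4, 0]
    - [8.2, -14.8, 2.4, 0]
    - [8.2, -14.8, 2.4, 0]
    - [8.2, -14.8, 2.4, 0]
    - [8.2, -14.8, 2.4, 0]
    - [8.2, -14.8, 2.4, 0]
    - [8.2, -14.8, 2.4, 0]

```text
time: 5.75
tool_pos: [0.6258, -0.1833, 0.3321]
orientation: [0.701, 0.714, -0.0, 0.001]
wrist_force: [0.8, 0.4, -1.7]
grip_width: 0.0403
```

Request:
servo_tool:
  series:
    - [0, 0, -1.5, 0]
    - [0, 0, -3, 0]
    - [0, 0, -4.2, 0]
    - [0, 0, -4.9, 0]
    - [0, 0, -5.15, 0]
    - [0, 0, -5.25, 0]
    - [0, 0, -5.3, 0]
    - [0, 0, -5.34, 0]
    - [0, 0, -5.34, 0]
    - [0, 0, -5.34, 0]

```text
time: 6.75
tool_pos: [0.6247, -0.1793, 0.1996]
orientation: [0.699, 0.715, 0.0, 0.001]
wrist_force: [-0.2, -0.8, -1.5]
grip_width: 0.0398
```

Request:
servo_tool:
  series:
    - [0, 0, -0.04, 0]
    - [0, 0, -0.06, 0]
    - [0, 0, -0.06, 0]

```text
time: 7.05
tool_pos: [0.6246, -0.1793, 0.1986]
orientation: [0.699, 0.715, 0.0, 0.001]
wrist_force: [-2.1, 0.2, 5.1]
grip_width: 0.0402
```

Request:
servo_tool:
  series:
    - [0, 0, 0, 0]
    - [0, 0, 0, 0]
    - [0, 0, 0, 0]
    - [0, 0, 0, 0]
    - [0, 0, 0.4, 0]
    - [0, 0, 1.5, 0]
    - [0, 0, 3, 0]
    - [0, 0, 4.2, 0]
    - [0, 0, 4.6, 0]
  grip: 0.2

```text
time: 7.95
tool_pos: [0.6253, -0.1796, 0.3171]
orientation: [0.699, 0.715, 0.001, 0.003]
wrist_force: [-0.0, -0.1, 0.2]
grip_width: 0.0683
```

Request:
servo_tool:
  series:
    - [-8.15, 14.8, 0, 0]
    - [-8.15, 14.8, 0, 0]
    - [-8.15, 14.8, 0, 0]
    - [-8.15, 14.8, 0, 0]
    - [-8.15, 14.8, 0, 0]
    - [-8.15, 14.8, 0, 0]
    - [-8.15, 14.8, 0, 0]
    - [-8.15, 14.8, 0, 0]
    - [-8.15, 14.8, 0, 0]
    - [-8.15, 14.8, 0, 0]
    - [-8.15, 14.8, 0, 0]
    - [-8.15, 14.8, 0, 0]
  grip: 0

```text
time: 9.15
tool_pos: [0.4211, 0.1901, 0.3121]
orientation: [0.7, 0.714, -0.0, 0.0]
wrist_force: [0.1, -0.3, 0.2]
grip_width: 0.0855
```

Run:
```python
from h import *
im,d=imaging.get_image("scene"); cv2.imwrite("pics/s1.png",im); S=cloud("scene",d)
print("cap",circ(S,(.42,.19),.083,.097)); print("coupl",circ(S,(.42,.19),.046,.058))
print("iron in bin",circ(S,(.625,-.178),.040,.05,.03)); o=r.get_obs();print(o["tool_pos"],o["wrist_force"])
cv2.imwrite("pics/s1.png",cv2.resize(im[150:450,150:650],(800,480)))
```

```text
cap (array([4.205e-01, 1.907e-01, 2.900e-02, 8.920e-02, 5.660e+02]), array([0.4258, 0.1889, 0.0892]))
coupl (array([4.224e-01, 1.870e-01, 3.240e-02, 5.150e-02, 3.340e+02]), array([0.4418, 0.1751, 0.0515]))
iron in bin (array([ 6.256e-01, -1.787e-01,  2.170e-02,  4.490e-02,  6.100e+02]), array([ 0.6283, -0.178 ,  0.0449]))
[0.42129859 0.18994217 0.3121041 ] [ 0.52990765 -0.19041579  0.26751689]
```

View pics/s1.png

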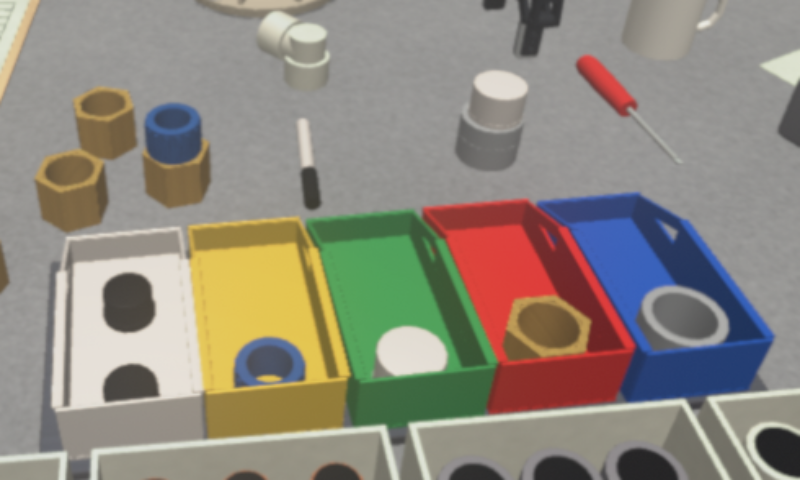

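The iron cap stands level in the white bin at (128,300), with its top at z=45 mm as expected. The white cap on the coupling is undisturbed. Next is the cap.

Request:
servo_tool:
  series:
    - [0, 0, -1, 0]
    - [0, 0, -2.2, 0]
    - [0, 0, -2.9, 0]
    - [0, 0, -3.25, 0]
    - [0, 0, -3.25, 0]

```text
time: 9.7
tool_pos: [0.4206, 0.1899, 0.2299]
orientation: [0.7, 0.714, -0.001, -0.001]
wrist_force: [0.1, -0.0, 0.2]
grip_width: 0.0853
```

Request:
servo_tool:
  series:
    - [0, 0, 0, 0]
    - [0, 0, 0, 0]
    - [0, 0, 0, 0]
    - [0, 0, 0, 0]
    - [0, 0, 0, 0]
    - [0, 0, 0, 0]
  grip: 1

```text
time: 10.3
tool_pos: [0.4213, 0.1909, 0.2322]
orientation: [0.699, 0.715, 0.001, 0.001]
wrist_force: [0.5, -0.7, 5.8]
grip_width: 0.0533
```

Request:
servo_tool:
  series:
    - [0, 0, 0.3, 0]
    - [0, 0, 1, 0]
    - [0, 0, 2.4, 0]
    - [8, -6.3, 2.4, 0]
    - [8, -6.3, 2.4, 0]
    - [8, -6.3, 2.4, 0]
    - [8, -6.3, 2.4, 0]
    - [8, -6.3, 2.4, 0]
    - [8, -6.3, 2.4, 0]
    - [8, -6.3, 2.4, 0]
    - [8, -6.3, 2.4, 0]

```text
time: 11.4
tool_pos: [0.6196, 0.0339, 0.2907]
orientation: [0.699, 0.715, -0.0, -0.001]
wrist_force: [0.1, -0.5, -0.1]
grip_width: 0.0533
```

Request:
servo_tool:
  series:
    - [0, 0, -1, 0]
    - [0, 0, -2, 0]
    - [0, 0, -2.9, 0]
    - [0, 0, -3.4, 0]
    - [0, 0, -3.65, 0]
    - [0, 0, -3.76, 0]
    - [0, 0, -3.8, 0]
    - [0, 0, -3.83, 0]
    - [0, 0, -3.83, 0]

```text
time: 12.3
tool_pos: [0.621, 0.0332, 0.196]
orientation: [0.699, 0.715, 0.0, 0.001]
wrist_force: [0.3, -0.7, -1.7]
grip_width: 0.0531
```

Request:
servo_tool:
  series:
    - [0, 0, -0.04, 0]
    - [0, 0, -0.06, 0]
    - [0, 0, -0.06, 0]

```text
time: 12.6
tool_pos: [0.6209, 0.0332, 0.1952]
orientation: [0.699, 0.715, 0.001, 0.001]
wrist_force: [-1.6, -0.1, 6.6]
grip_width: 0.0535
```

Request:
servo_tool:
  series:
    - [0, 0, 0, 0]
    - [0, 0, 0, 0]
    - [0, 0, 0, 0]
    - [0, 0, 0, 0]
    - [0, 0, 0.4, 0]
    - [0, 0, 1.5, 0]
    - [0, 0, 3, 0]
    - [0, 0, 3.6, 0]
    - [0, 0, 3.6, 0]
  grip: 0.1

```text
time: 13.5
tool_pos: [0.6219, 0.0332, 0.2876]
orientation: [0.699, 0.715, 0.002, 0.003]
wrist_force: [-0.4, -0.6, -0.5]
grip_width: 0.0766
```

Request:
servo_tool:
  series:
    - [-8, 6.2, 0, 0]
    - [-8, 6.2, 0, 0]
    - [-8, 6.2, 0, 0]
    - [-8, 6.2, 0, 0]
    - [-8, 6.2, 0, 0]
    - [-8, 6.2, 0, 0]
    - [-8, 6.2, 0, 0]
    - [-8, 6.2, -1.5, 0]
    - [-8, 6.2, -2.8, 0]
    - [-8, 6.2, -3.6, 0]
    - [-8, 6.2, -3.9, 0]
    - [-8, 6.2, -3.9, 0]
  grip: 0

```text
time: 14.7
tool_pos: [0.421, 0.1875, 0.1851]
orientation: [0.7, 0.714, -0.001, -0.0]
wrist_force: [-0.9, 0.2, 0.6]
grip_width: 0.0851
```

Request:
servo_tool:
  series:
    - [0, 0, 0, 0]
    - [0, 0, 0, 0]
    - [0, 0, 0, 0]
    - [0, 0, 0, 0]
    - [0, 0, 0, 0]
  grip: 1

```text
time: 15.2
tool_pos: [0.4214, 0.1884, 0.1874]
orientation: [0.699, 0.715, 0.001, 0.001]
wrist_force: [0.3, -1.8, 6.7]
grip_width: 0.0628
```

Request:
servo_tool:
  series:
    - [0, 0, 0.3, 0]
    - [0, 0, 1, 0]
    - [0, 0, 2.6, 0]
    - [0, 0, 4, 0]
    - [7.84, 2.28, 4, 0]
    - [7.84, 2.28, 4, 0]
    - [7.84, 2.28, 4, 0]
    - [7.84, 2.28, 4, 0]
    - [7.84, 2.28, 4, 0]
    - [7.84, 2.28, 4, 0]
    - [7.84, 2.28, 4, 0]

```text
time: 16.3
tool_pos: [0.6154, 0.2451, 0.2859]
orientation: [0.699, 0.715, -0.001, -0.001]
wrist_force: [-1.0, -0.1, -0.7]
grip_width: 0.0628
```

Request:
servo_tool:
  series:
    - [0, 0, -1, 0]
    - [0, 0, -2, 0]
    - [0, 0, -2.7, 0]
    - [0, 0, -3.1, 0]
    - [0, 0, -3.27, 0]
    - [0, 0, -3.33, 0]
    - [0, 0, -3.36, 0]
    - [0, 0, -3.36, 0]

```text
time: 17.1
tool_pos: [0.6169, 0.2454, 0.2033]
orientation: [0.699, 0.715, 0.001, 0.0]
wrist_force: [0.5, 0.6, -1.3]
grip_width: 0.0626
```

Request:
servo_tool:
  series:
    - [0, 0, -0.04, 0]
    - [0, 0, -0.06, 0]
    - [0, 0, -0.06, 0]

```text
time: 17.4
tool_pos: [0.617, 0.2454, 0.2025]
orientation: [0.699, 0.715, 0.001, 0.001]
wrist_force: [-0.8, -0.5, 6.3]
grip_width: 0.063
```

Request:
servo_tool:
  series:
    - [0, 0, 0, 0]
    - [0, 0, 0, 0]
    - [0, 0, 0, 0]
    - [0, 0, 0, 0]
    - [0, 0, 0.4, 0]
    - [0, 0, 1.5, 0]
    - [0, 0, 3, 0]
    - [0, 0, 4.2, 0]
    - [0, 0, 4.4, 0]
  grip: 0.06

```text
time: 18.3
tool_pos: [0.6179, 0.2457, 0.3165]
orientation: [0.699, 0.715, 0.004, 0.002]
wrist_force: [0.2, -0.2, 0.8]
grip_width: 0.0804
```

Request:
servo_tool:
  series:
    - [-6.7, -11, 0, 0]
    - [-6.7, -11, 0, 0]
    - [-6.7, -11, 0, 0]
    - [-6.7, -11, 0, 0]
    - [-6.7, -11, 0, 0]
    - [-6.7, -11, 0, 0]
    - [-6.7, -15.1, 0, 0]
    - [-6.7, -15.1, 0, 0]
    - [-6.7, -15.1, 0, 0]
    - [-6.7, -15.1, 0, 0]
    - [-6.7, -15.1, 0, 0]
    - [-6.7, -15.1, 0, 0]
  grip: 0

```text
time: 19.5
tool_pos: [0.449, -0.1313, 0.3105]
orientation: [0.699, 0.715, 0.0, -0.0]
wrist_force: [1.0, 0.5, -0.8]
grip_width: 0.0856
```

Run:
```python
from h import *
im,d=imaging.get_image("scene"); S=cloud("scene",d)
print("nut",circ(S,(.447,-.131),.083,.097)); print("sock",circ(S,(.447,-.131),.046,.058))
print("cap",circ(S,(.621,.033),.045,.06,.035));print("coupl",circ(S,(.618,.246),.06,.072,.04)); o=r.get_obs();print(o["tool_pos"],o["wrist_force"])
cv2.imwrite("pics/s2.png",cv2.resize(im[150:450,150:650],(800,480)))
```

```text
nut (array([ 4.495e-01, -1.333e-01,  2.870e-02,  8.910e-02,  4.960e+02]), array([ 0.4556, -0.1332,  0.0891]))
sock (array([ 4.482e-01, -1.318e-01,  3.300e-02,  5.180e-02,  2.980e+02]), array([ 0.4702, -0.1292,  0.0518]))
cap (array([6.225e-01, 3.280e-02, 2.730e-02, 5.250e-02, 9.880e+02]), array([0.6264, 0.032 , 0.0525]))
coupl (array([6.185e-01, 2.468e-01, 3.340e-02, 6.540e-02, 7.360e+02]), array([0.6221, 0.2453, 0.0654]))
[ 0.44906478 -0.13105298  0.31052711] [-0.00122313  0.5893226  -0.05288053]
```

View pics/s2.png

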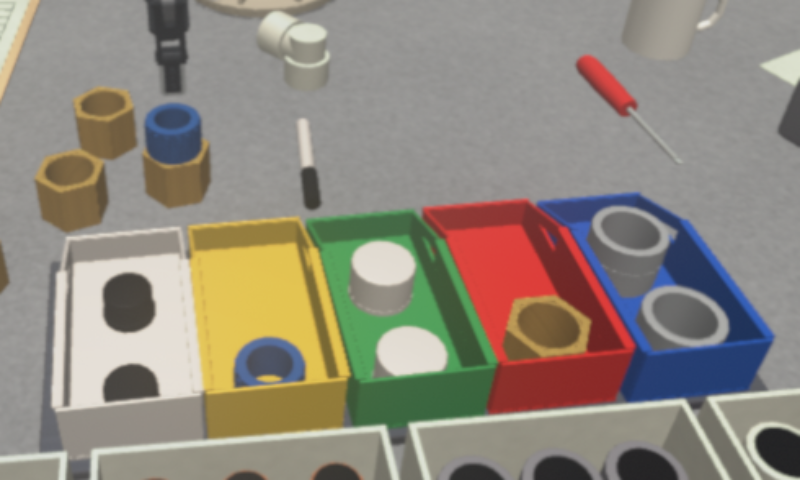

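The white cap at (382,275) and the grey coupling at (628,250) stand level in their bins. The nut and socket stack is untouched at (172,150). Next is the nut.

Request:
servo_tool:
  series:
    - [0, 0, -1, 0]
    - [0, 0, -2.2, 0]
    - [0, 0, -2.9, 0]
    - [0, 0, -3.18, 0]
    - [0, 0, -3.18, 0]

```text
time: 20.05
tool_pos: [0.4489, -0.1311, 0.2305]
orientation: [0.699, 0.715, -0.0, -0.001]
wrist_force: [-1.1, 1.1, -0.3]
grip_width: 0.0856
```

Request:
servo_tool:
  series:
    - [0, 0, 0, 0]
    - [0, 0, 0, 0]
    - [0, 0, 0, 0]
    - [0, 0, 0, 0]
    - [0, 0, 0, 0]
    - [0, 0, 0, 0]
  grip: 1

```text
time: 20.65
tool_pos: [0.4496, -0.1324, 0.2325]
orientation: [0.699, 0.715, 0.001, 0.001]
wrist_force: [-0.5, 1.5, 6.4]
grip_width: 0.0513
```

Request:
servo_tool:
  series:
    - [0, 0, 0.3, 0]
    - [0, 0, 1, 0]
    - [0, 0, 2.4, 0]
    - [6.95, 2.35, 2.4, 0]
    - [6.95, 2.35, 2.4, 0]
    - [6.95, 2.35, 2.4, 0]
    - [6.95, 2.35, 2.4, 0]
    - [6.95, 2.35, 2.4, 0]
    - [6.95, 2.35, 2.4, 0]
    - [6.95, 2.35, 2.4, 0]

```text
time: 21.65
tool_pos: [0.6218, -0.0737, 0.2911]
orientation: [0.7, 0.715, -0.0, -0.001]
wrist_force: [0.2, 0.1, -0.8]
grip_width: 0.0512
```

Request:
servo_tool:
  series:
    - [0, 0, -1, 0]
    - [0, 0, -2, 0]
    - [0, 0, -2.9, 0]
    - [0, 0, -3.4, 0]
    - [0, 0, -3.65, 0]
    - [0, 0, -3.76, 0]
    - [0, 0, -3.8, 0]
    - [0, 0, -3.83, 0]
    - [0, 0, -3.83, 0]

```text
time: 22.55
tool_pos: [0.6232, -0.0735, 0.1963]
orientation: [0.699, 0.715, 0.0, 0.001]
wrist_force: [0.2, -0.3, -0.5]
grip_width: 0.0512
```

Request:
servo_tool:
  series:
    - [0, 0, -0.04, 0]
    - [0, 0, -0.06, 0]
    - [0, 0, -0.06, 0]

```text
time: 22.85
tool_pos: [0.6232, -0.0734, 0.1956]
orientation: [0.699, 0.715, 0.0, 0.001]
wrist_force: [-1.6, -0.5, 7.6]
grip_width: 0.0516
```

Request:
servo_tool:
  series:
    - [0, 0, 0, 0]
    - [0, 0, 0, 0]
    - [0, 0, 0, 0]
    - [0, 0, 0, 0]
    - [0, 0, 0.4, 0]
    - [0, 0, 1.5, 0]
    - [0, 0, 3, 0]
    - [0, 0, 3.6, 0]
    - [0, 0, 3.6, 0]
  grip: 0.1

```text
time: 23.75
tool_pos: [0.6241, -0.0737, 0.2879]
orientation: [0.699, 0.715, 0.002, 0.003]
wrist_force: [0.6, 0.3, 0.3]
grip_width: 0.0768
```

Request:
servo_tool:
  series:
    - [-7.04, -2.34, 0, 9.3]
    - [-7.04, -2.34, 0, 9.3]
    - [-7.04, -2.34, 0, 9.3]
    - [-7.04, -2.34, 0, 9.3]
    - [-7.04, -2.34, 0, 9.3]
    - [-7.04, -2.34, 0, 9.3]
    - [-7.04, -2.34, 0, 9.3]
  grip: 0

```text
time: 24.45
tool_pos: [0.4476, -0.132, 0.2839]
orientation: [0.639, 0.769, 0.0, 0.0]
wrist_force: [-0.5, -0.2, 0.1]
grip_width: 0.0857
```

Run:
```python
from h import *
im,d=imaging.get_image("scene"); S=cloud("scene",d)
print("sock",circ(S,(.447,-.131),.046,.058)); print("nut",circ(S,(.623,-.073),.045,.06,.035));o=r.get_obs();print(o["tool_pos"],o["orientation"])
cv2.imwrite("pics/s3.png",cv2.resize(im[150:450,150:650],(800,480)))
```

```text
sock (array([ 4.473e-01, -1.323e-01,  3.440e-02,  5.140e-02,  5.010e+02]), array([ 0.4495, -0.133 ,  0.0514]))
nut (array([ 6.25e-01, -7.49e-02,  2.77e-02,  5.22e-02,  7.24e+02]), array([ 0.6285, -0.076 ,  0.0522]))
[ 0.44783179 -0.13195358  0.28385724] [6.38941754e-01 7.69255020e-01 1.97569366e-04 3.30199287e-04]
```

View pics/s3.png

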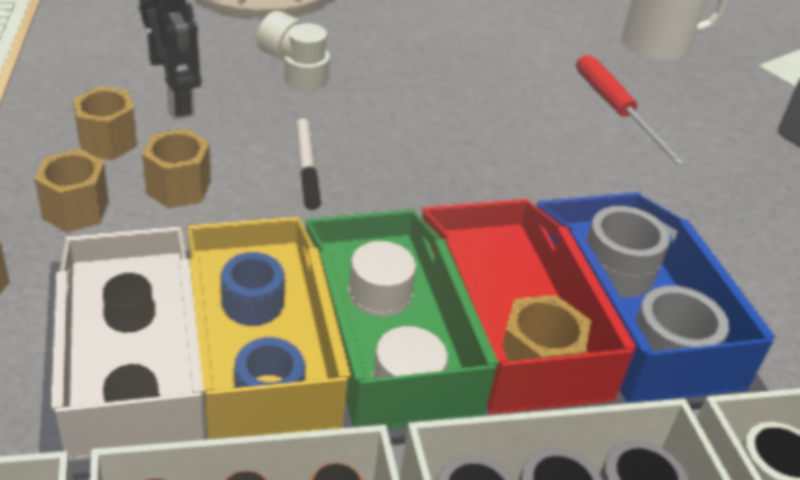

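The nut stands in the yellow bin at (252,288). The socket is free at (177,168) and its centre matches the first measurement. Next is the socket, across its flats.

Request:
servo_tool:
  series:
    - [0, 0, -1.5, 0]
    - [0, 0, -2.8, 0]
    - [0, 0, -3.6, 0]
    - [0, 0, -3.9, 0]
    - [0, 0, -3.9, 0]

```text
time: 25.0
tool_pos: [0.4471, -0.1316, 0.1854]
orientation: [0.639, 0.769, -0.0, -0.001]
wrist_force: [-0.2, 0.5, 0.6]
grip_width: 0.0855
```

Request:
servo_tool:
  series:
    - [0, 0, 0, 0]
    - [0, 0, 0, 0]
    - [0, 0, 0, 0]
    - [0, 0, 0, 0]
    - [0, 0, 0, 0]
    - [0, 0, 0, 0]
  grip: 1
  newtons: 35

```text
time: 25.6
tool_pos: [0.4474, -0.1323, 0.1877]
orientation: [0.639, 0.769, 0.0, 0.001]
wrist_force: [-1.1, -0.4, 6.1]
grip_width: 0.0578
```

Request:
servo_tool:
  series:
    - [0, 0, 0.3, 0]
    - [0, 0, 1, 0]
    - [0, 0, 2.6, 0]
    - [0, 0, 4, 0]
    - [6.86, 10.84, 4, -9.3]
    - [6.86, 10.84, 4, -9.3]
    - [6.86, 10.84, 4, -9.3]
    - [6.86, 10.84, 4, -9.3]
    - [6.86, 10.84, 4, -9.3]
    - [6.86, 10.84, 4, -9.3]
    - [6.86, 10.84, 4, -9.3]
    - [6.86, 10.84, 4, -9.3]

```text
time: 26.8
tool_pos: [0.6196, 0.1426, 0.2859]
orientation: [0.698, 0.716, 0.001, -0.0]
wrist_force: [-1.1, -0.0, -4.1]
grip_width: 0.0576
```

Request:
servo_tool:
  series:
    - [0, 0, -1, 0]
    - [0, 0, -2, 0]
    - [0, 0, -2.7, 0]
    - [0, 0, -3.1, 0]
    - [0, 0, -3.27, 0]
    - [0, 0, -3.33, 0]
    - [0, 0, -3.36, 0]
    - [0, 0, -3.36, 0]

```text
time: 27.6
tool_pos: [0.6188, 0.139, 0.2035]
orientation: [0.699, 0.715, 0.001, 0.001]
wrist_force: [-0.9, -0.3, -3.8]
grip_width: 0.0576
```

Request:
servo_tool:
  series:
    - [0, 0, -0.04, 0]
    - [0, 0, -0.06, 0]
    - [0, 0, -0.06, 0]

```text
time: 27.9
tool_pos: [0.6188, 0.1391, 0.2028]
orientation: [0.699, 0.715, 0.001, 0.001]
wrist_force: [-1.6, -0.3, 4.5]
grip_width: 0.0577
```

Request:
servo_tool:
  series:
    - [0, 0, 0, 0]
    - [0, 0, 0, 0]
    - [0, 0, 0, 0]
    - [0, 0, 0, 0]
    - [0, 0, 0.4, 0]
    - [0, 0, 1.5, 0]
    - [0, 0, 3, 0]
    - [0, 0, 4.5, 0]
    - [0, 0, 4.5, 0]
  grip: 0.06

```text
time: 28.8
tool_pos: [0.6202, 0.1393, 0.3206]
orientation: [0.699, 0.715, 0.004, 0.004]
wrist_force: [0.6, 0.5, -0.3]
grip_width: 0.0804
```

Request:
servo_tool:
  series:
    - [-8, -4, 1, 0]
    - [-8, -4, 1, 0]
    - [-8, -4, 1, 0]
    - [-8, -4, 1, 0]
    - [-8, -4, 1, 0]
    - [-8, -4, 1, 0]
    - [-8, -4, 1, 0]

```text
time: 29.5
tool_pos: [0.4184, 0.0388, 0.3392]
orientation: [0.7, 0.714, 0.001, 0.001]
wrist_force: [0.2, 0.6, 0.1]
grip_width: 0.0802
```

Run:
```python
from h import *
im,d=imaging.get_image("scene"); S=cloud("scene",d)
for n,c,z in(("sock",(.62,.139),.067),("coup",(.618,.246),.067),("cap",(.621,.033),.053),("nut",(.623,-.073),.053),("iron",(.625,-.178),.045)): print(n,circ(S,c,z-.006,z+.006,.036))
cv2.imwrite("pics/s4.png",cv2.resize(im[150:450,150:650],(800,480)))
```

```text
sock (array([6.199e-01, 1.383e-01, 3.360e-02, 6.580e-02, 6.890e+02]), array([0.6219, 0.1381, 0.0658]))
coup (array([6.186e-01, 2.472e-01, 3.370e-02, 6.560e-02, 6.740e+02]), array([0.6211, 0.2457, 0.0656]))
cap (array([6.223e-01, 3.240e-02, 2.780e-02, 5.260e-02, 9.490e+02]), array([0.6255, 0.0321, 0.0526]))
nut (array([ 6.244e-01, -7.570e-02,  2.750e-02,  5.240e-02,  6.540e+02]), array([ 0.6282, -0.0761,  0.0524]))
iron (array([ 6.256e-01, -1.780e-01,  2.120e-02,  4.480e-02,  6.180e+02]), array([ 0.6284, -0.178 ,  0.0448]))
```

View pics/s4.png

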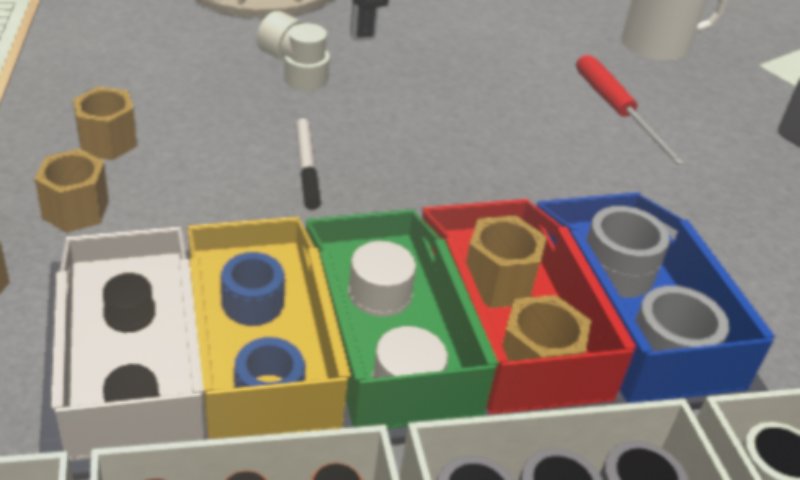

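All five stand level in their bins: iron cap (128,300), nut (252,288), cap (382,275), socket (507,260) and coupling (628,250). The loose sockets were not moved.

```bash
python3 -c "
from plant import r
print(r.hand_in(), r.get_obs()['time'])"
```

```text
the job is handed in; nothing more can be done
the job is handed in; nothing more can be done
```

All five fittings are in the bins that hold their kind, and the job is handed in at about 30 s of the 120 s allowed. I worked from the top of each stack:
- **Left stack:** iron cap to white, cap to green, coupling to blue.
- **Right stack:** nut to yellow, then the leftmost socket to red.

I lowered each one until it touched the bin floor before letting go. The wrist force at contact was 8 N at most.

**Last checks:** The final picture and depth show every fitting upright on the clear floor in front of the stock. Top heights agree with the sizes given to about 1.5 mm. Each fitting is within about 3 mm of its bin's origin as measured. The gripper was clear of everything, and the loose sockets in view had not moved.

**Disagreements:** The two cameras differed by 2–5 mm sideways, so I used their average. The nut read 51 mm wide in the jaws against its stated 54 mm, probably because the pads sat between its ribs; it held without slipping.

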